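Shut and lock the service hatch of a van seat base

ROBOT

A 6-joint arm with a two-finger parallel gripper is mounted at the origin on the work surface. World frame = base frame: x ahead of the robot, y to its left, z up, the work surface at z = 0. Lengths are in m, angles in rad, forces in N, time in s.
With the tool pointing down it reaches from about 0.375 to 0.9 m from the base axis. Payload 3.1 kg.
Tool frame: the origin (TCP) lies between the finger pads; the fingertips stand manip.nose_length ahead of it and the grasp point (between the pads) lies 5 mm behind it (manip.nose_length is the distance from the TCP to the fingertips, in m); z points along the fingers, y is the line along which they close (so a half turn about z gives the same grasp; the last joint's range is limited). The gripper opens to 85 mm and grips with 20 to 120 N. Pads are 22 mm wide; open, the fingers measure 114 mm over their backs; the gripper's body (76 mm by 85 mm) begins 54 mm behind the grasp point. The pads swing forward as they close: fully open they stand 13 mm farther back than shut.
Start: joints at [-1.413, 0.527, 1.433, -0, 1.181, -0.178], TCP at [0.206, -0.59, 0.245] pointing down, gripper open.
Joint ranges: [-3.08, 3.08], [-0.75, 2.2], [0.22, 2.44], [-1.43, 4.57], [0, 2.65], [-2.85, 2.85]. Speed limits (rad/s): [2.79, 2.79, 3.14, 3.14, 3.14, 3.14].

INTERFACE

Orientations are given as a unit quaternion [x, y, z, w].
In Python, from station import monitor, eyes, job, manip gives the robot as it stands.
- The arm moves only by the shell command python3 -m pendant 'ROWS' [FORCE]. ROWS is JSON, a list that holds one entry, the list of rows, each a list of 7 numbers: the shift along the tool's x, y, z as a fraction of full scale, then the turn, a rotation vector about the tool's x, y, z as a fraction of full scale, then the opening, from 0 (shut) to 1 (fully open). A call has 1 to 20 rows; each row shifts and turns the commanded pose from where the row before left it, along the tool's axes as they then stand; what a row does not reach is not made up. Full scale, the value 1, is 800 mm for a shift and 0.12 rad for a turn. A row lasts 1/10 s, in which the tool goes at most 50 mm and 8.59 degrees, less where a joint would pass 70% of its speed; a pose out of reach is approached as far as the arm can. A call with a number of a shift or a turn outside -1 to 1 is refused whole. A call with a gripper value outside its range is refused whole. The fingers move at their own pace and stop on an object; FORCE is the grip in N (left out, the last holds). Time passes only in rows, so rows that do not move let the fingers close. It gives the time, the measured TCP pose, the force, the opening and the grip force at its end, in the units of the state.
- monitor.sense(): the state, without advancing time (a new reading comes with each control period).
- eyes.snapshot(name): name is "scene" or "top"; returns a dict with "pixels" (384x512x3 uint8, red, green, blue), "depth" (384x512 float32, m along the optical axis (not along the pixel's ray), 0 where there is no reading), "intrinsics" (3x3 intrinsics, pixels), "k1" (the pictures are not rectified: a ray, as slopes to the right and down, at radius r is drawn at 1 + k1 r^2 times it, then the intrinsics apply), "eye" and "attitude" of the camera in the world. Camera axes: x right, y down, z forward; pixel columns grow to the right and rows downward; lengths in m; the calibration is good to about 2 mm. A picture is of the moment at which its call begins.
- job.sign_off(): hands the job in; it is judged then, once.
The state is a dict: "t": time; "q": joint angles; "qd": joint speeds; "tau": joint torques, N m; "tcp_pos": TCP position; "tool_rot": TCP orientation; "force": force on the tool from outside, world axes, zero at the start; "ft_torque": the same for the moment, N m; "finger_gap": opening from 0.0 (shut) to 1.0 (fully open); "gripper_force": force on a finger pad.
Only numpy, scipy, OpenCV 4.12 (cv2) and the standard library are available. Lean on these libraries where they do the work, as an engineer would, in place of code of your own. Each camera call takes 0.05 s, during which the arm holds its last target. There are 200 camera calls.

TASK

The re-covered cushion is about to go back on this van seat base: swing its hatch shut, push the red wing stud in and turn it a quarter turn clockwise until it locks and, left alone, holds the hatch down flush. The slot under the hatch can sit askew, so feel for it with a light push and never force the stud. Leave the other things where they are.

Things in the scene. Friction and masses are not known exactly. Their poses are not given: they have to be found in the camera images.
- seat_base: Fixed black steel van seat base, 380 (x) x 394 (y) x 140 mm high. Origin: centre of its underside on the bench; x points from its hinge side (near the robot) to its stud side. Its flat top at z 140 has a 174 x 150 mm opening over a bay; steel runners 36 mm high stand on the top along y = +-165 mm, a belt buckle stalk 230 mm high at (120, 205) mm.
- hatch (a joint): Grey steel hatch 180 x 160 x 4 mm over the opening; angle in rad: 0 lying flush on the top, about 1.57 upright. Starts open. Stiff hinge: stays put above about 1.15 rad; below about 0.95 it drops shut by its weight (0.3 kg). Two rubber buffers under its far corners hold an unlocked hatch about 3 mm (0.02 rad) up; pressing it flush at the stud takes about 6 N.
- hatch_hinge (a point): Midpoint of the hatch's hinge line, which runs along seat_base y, 90 mm on the robot's side of seat_base's origin, at the height of the flat top. Axes of the hatch: x from the hinge to the free edge, y along the hinge, z out of its outer (upper, when shut) face. The plate lies from z 0 to 4 mm, x to 180 mm, y +-80 mm.
- hatch_edge (a point): Middle of the hatch's free edge, on its outer face: hatch x 180, z 4 mm. Upright, it is some 320 mm above the bench. The stud stands out of the outer face 30 mm from this edge, so push the hatch over beside the stud, to both sides or one.
- stud_push (a joint): How far the stud is pushed into the hatch, m: 0 out (its spring holds it there), 0.013 fully in, flange on the hatch. Spring 4 N at 0, 13 N at 0.013. With the hatch pressed flush: T-head stopped on the receptacle's face, not in the slot: about 0.001; dropping into the slot: over 0.0025; through it: over 0.010, best turned fully in; locked and released: 0.009.
- stud_turn (a joint): Turn of the stud, rad, growing clockwise seen from above; at 0 the wing lies along the hatch's x axis. The T-head lies along the wing. Turns freely when out, -0.8 to 2.3. Once through the slot it turns only clockwise, over a shallow cam, to springy stops (felt as 0.1 N m and more) one quarter turn past the slot's angle, where, let go, it springs back up into a groove and locks.
- stud_grip (a point): Middle of the stud's red wing, on the stud axis: x along the wing, z out of the hatch, 33 mm from the hatch's underside when out. Wing 40 long, 9 thick, 22 mm high (11 above and below this point); directly under it a round flange 34 across, 5 thick, fit to push down on. Stud axis: hatch x 150 mm, y 0.
- latch_bracket: Fixed steel bracket in the far side of the opening, under the stud when shut. Origin on the stud axis at the height of the flat top. Holds a steel swivel receptacle, its face 6 mm below: slot 25 x 6.5 mm for the stud's T-head (22 x 5 x 5 mm). The slot lies roughly along seat_base x, but may be askew by up to 0.55 rad either way; too stiff for the stud to swing it. Bends above 35 N.
- tape_roll: Roll of tan masking tape, 68 mm across, 24 high, lying on the seat base's top behind the hatch (bystander). Origin under its centre.
- screwdriver: Orange-handled screwdriver lying on the bench (bystander).
- tack_hammer: Small wooden-handled hammer lying on the bench (bystander).
- glue_bottle: Brown glue bottle, 54 mm across, 150 high, upright on the bench (bystander). Origin under its centre.
- thread_spool: Blue thread spool, 42 mm across, 56 high, upright on the bench (bystander). Origin under its centre.
- tack_jar: Glass jar of tacks, 60 mm across, 65 high, upright on the bench (bystander). Origin under its centre.
- staple_gun: Steel staple gun, 150 x 26 x 54 mm, on the bench (bystander). Origin under its centre.

How it is judged:
By the outcome, as a careful person would: the job done as asked, in the order asked, and still so for the second after the job is handed in, with the robot touching nothing.
It also fails if it takes over 72 s, if anything falls off the work surface, if the arm or the gripper's body presses on something with over 40 N, if the wrist force passes 120 N, or if a joint passes its speed limit or range.

## Working session

There is one attempt and no reset: what is moved stays moved. The work goes in short steps, Python scripts to look and compute and a shell command to move; the robot and the scene stay as the last step left them, time stands still between calls to the robot, and variables do not carry over. Pictures are saved under pics/ and viewed, at most 10 in all, crops included, and the job is handed in when it is done.

```bash
ls; mkdir -p pics; cat > h.py <<'E'
import numpy as np, cv2
from scipy.spatial.transform import Rotation as R
from station import monitor, eyes, job, manip
def cloud(s):
    K=np.array(s["intrinsics"]);h,w=s["depth"].shape
    u,v=np.meshgrid(np.arange(w),np.arange(h))
    p=np.stack([u,v],-1).reshape(-1,1,2).astype(float)
    n=cv2.undistortPoints(p,K,np.array([s["k1"],0,0,0.])).reshape(h,w,2)
    c=np.dstack([n,np.ones((h,w))])*s["depth"][...,None]
    a=np.array(s["attitude"]); A=R.from_quat(a).as_matrix() if a.size==4 else a
    return c@A.T+np.array(s["eye"])
def snap(name,f):
    s=eyes.snapshot(name); im=s["pixels"][...,::-1]
    cv2.imwrite(f"pics/{f}.png",im); P=cloud(s); np.savez(f"/tmp/{f}.npz",P=P,im=im,d=s["depth"]); return s,P
E
python3 - <<'E'
from h import *
st=monitor.sense(); print({k:np.round(v,3) for k,v in st.items()}, manip.nose_length)
for n in("scene","top"):
    s,P=snap(n,n+"0"); print(n,s["eye"],s["attitude"])
a=cv2.imread("pics/scene0.png");b=cv2.imread("pics/top0.png")
E
```

```text
pics
{'t': np.float64(0.0), 'q': array([-1.413,  0.528,  1.434, -0.   ,  1.181, -0.178]), 'qd': array([-0.002,  0.001,  0.002, -0.   ,  0.   ,  0.001]), 'tau': array([-1.0000e-03, -4.4235e+01, -1.7803e+01, -0.0000e+00,  9.0000e-03,
        0.0000e+00]), 'tcp_pos': array([ 0.206, -0.589,  0.244]), 'tool_rot': array([ 0.986,  0.167,  0.   , -0.001]), 'force': array([-1.155,  0.502,  0.177]), 'ft_torque': array([-0.015,  0.03 ,  0.036]), 'gripper_force': np.float64(0.0), 'finger_gap': np.float64(1.004)} 0.014
scene [1.62773575 0.08654723 1.15332487] [ 0.62041093  0.67294023 -0.29647917 -0.27265698]
top [ 0.38637841 -0.01824577  1.16149147] [ 0.70735868 -0.70317789  0.05075471 -0.0510736 ]
```

View pics/scene0.png

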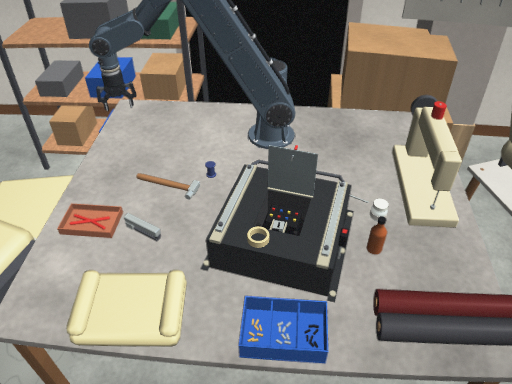

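View pics/top0.png

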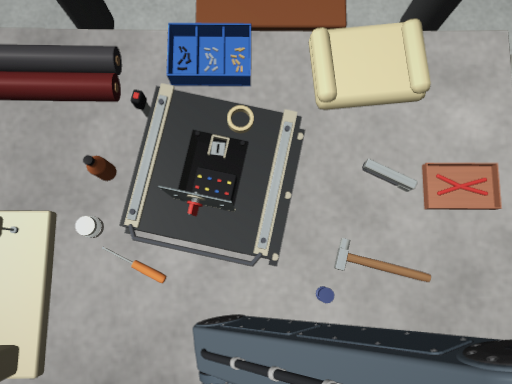

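The scene view shows the base at about (285,225), with the hatch upright at (292,172). The top view shows the base centred near (215,172), the red stud at (193,207), the receptacle at (218,146) and the tape at (240,118). Next I'll measure the base yaw, hatch angle and slot.

```bash
python3 - <<'E'
from h import *
T=np.load("/tmp/top0.npz");P=T["P"];im=T["im"].astype(int)
reg=np.zeros(P.shape[:2],bool);reg[80:265,118:306]=1
m=reg&(abs(P[...,2]-.176)<.006)
n,l,s,c=cv2.connectedComponentsWithStats(m.astype(np.uint8))
for i in range(1,n):
    if s[i,4]>150:
        q=P[l==i]; print(s[i],q.mean(0).round(4),cv2.minAreaRect(q[:,:2].astype(np.float32)))
q=P[reg&(abs(P[...,2]-.14)<.005)];print("top",cv2.minAreaRect(q[:,:2].astype(np.float32)))
red=reg&(im[...,2]>150)&(im[...,1]<60)&(im[...,0]<80);red[:190]=0
q=P[red];print("stud",len(q),q.mean(0),q.min(0),q.max(0))
for nm in("scene0",):
    S=np.load("/tmp/scene0.npz");p=S["P"][150:190,272:312].reshape(-1,3)
    p=p[(p[:,2]>.15)&(p[:,2]<.35)&(p[:,0]>.2)]
    # hatch plane
    c=np.median(p,0);p=p[np.linalg.norm(p-c,axis=1)<.12]
    u,s_,v=np.linalg.svd(p-p.mean(0));print("hatch",len(p),p.mean(0),v[2],p.min(0),p.max(0),s_)
big=cv2.resize(T["im"][130:220,170:255],None,fx=6,fy=6,interpolation=cv2.INTER_CUBIC);cv2.imwrite("pics/crop1.png",big)
print(P[130,200],P[146,218],P[160,240])
E
```

```text
top ((0.6181493401527405, 0.0803486704826355), (0.40511104464530945, 0.38171902298927307), 77.96227264404297)
stud 14 [0.5190415  0.0815139  0.24595972] [0.48654908 0.03656767 0.09333229] [0.56635492 0.10954492 0.31195753]
hatch 1543 [0.5246263  0.09685805 0.23962927] [ 0.97823597 -0.20690763  0.01560818] [0.5036275  0.03097679 0.15061067] [0.54454126 0.16533974 0.32491531] [1.83510223 1.48979051 0.09479156]
[0.72222077 0.1094917  0.13997326] [0.71027458 0.07022003 0.03280919] [0.66949751 0.00671462 0.03273832]
```

View pics/crop1.png

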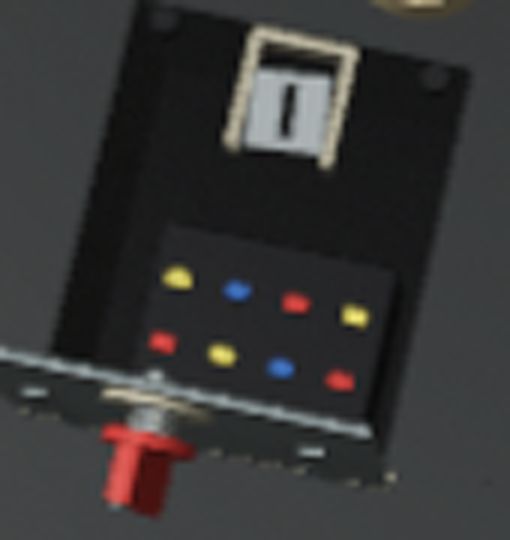

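```bash
cat >> h.py <<'E'
def onplane(s,uv,z):
    K=np.array(s["intrinsics"])
    n=cv2.undistortPoints(np.array(uv,float).reshape(-1,1,2),K,np.array([s["k1"],0,0,0.])).reshape(-1,2)
    a=np.array(s["attitude"]); A=R.from_quat(a).as_matrix() if a.size==4 else a
    d=np.c_[n,np.ones(len(n))]@A.T; e=np.array(s["eye"])
    return e+d*((z-e[2])/d[:,2])[:,None]
E
python3 - <<'E'
from h import *
s=eyes.snapshot("top");g=s["pixels"].mean(2)
c=g[134:160,205:230];B=cv2.resize(c.astype(np.float32),None,fx=8,fy=8,interpolation=cv2.INTER_CUBIC)
# dark slot inside plate: component nearest to centre
ctr=((218-205)*8,int((148.3-134)*8))
for th in(70,90,110):
    n,l,st,cc=cv2.connectedComponentsWithStats((B<th).astype(np.uint8))
    i=l[ctr[1],ctr[0]]
    if i==0: print("no");continue
    ys,xs=np.where(l==i); uv=np.c_[(xs+.5)/8-.5+205,(ys+.5)/8-.5+134]
    W=onplane(s,uv,.134)[:,:2]; print(th,st[i],cv2.minAreaRect((W*1000).astype(np.float32)))
    d=np.linalg.svd(W-W.mean(0),full_matrices=False)[2][0]; print(W.mean(0),np.arctan(d[1]/d[0]))
S=np.load("/tmp/scene0.npz")["P"];bx=np.array([.978,-.207]);by=np.array([.207,.978])
p=S.reshape(-1,3);p=p[(abs(p[:,:2]@bx-.493)<.008)&(p[:,2]>.17)&(p[:,2]<.34)];b=p[:,:2]@by
b=b[(b>0)&(b<.4)];print("hatch y",np.percentile(b,[.5,2,50,98,99.5]),p[:,2].max())
P=np.load("/tmp/top0.npz")["P"];
r=P[80:265,118:306].reshape(-1,3);print(np.histogram(r[:,2],np.arange(.1,.36,.01)))
q=r[(r[:,2]>.155)&(r[:,2]<.19)];print(np.histogram(q[:,:2]@by,12),np.percentile(q[:,:2]@bx,[1,99]))
E
```

```text
70 [ 95  83  18  65 689] ((676.0528564453125, 63.499881744384766), (4.001274585723877, 21.802053451538086), 82.74150848388672)
[0.67621039 0.06355874] -0.12561459552663085
90 [ 94  81  20  69 923] ((675.9933471679688, 63.48182678222656), (4.966681480407715, 23.0791072845459), 83.79285430908203)
[0.67611862 0.0635534 ] -0.12006197102209812
110 [  93   80   23   73 1183] ((675.7391967773438, 63.44417953491211), (6.129548072814941, 24.360107421875), 85.2054443359375)
[0.67594249 0.06352093] -0.1078454243260068
hatch y [0.12305809 0.12559783 0.20375373 0.27945498 0.28182214] 0.3249153073299472
(array([  82,   94,  142, 6040, 8168, 2269, 2434,  120,   35,   58,   53,
         55,   97,   95,   32,   33,   24,   38,   51,  105,  128,  124,
         72,    0,    0]), array([0.1 , 0.11, 0.12, 0.13, 0.14, 0.15, 0.16, 0.17, 0.18, 0.19, 0.2 ,
       0.21, 0.22, 0.23, 0.24, 0.25, 0.26, 0.27, 0.28, 0.29, 0.3 , 0.31,
       0.32, 0.33, 0.34, 0.35]))
(array([1222,    9,   11,  147,  167,   45,   28,   26,   11,   28, 1262,
         45]), array([0.01938944, 0.05275422, 0.08611901, 0.11948379, 0.15284858,
       0.18621337, 0.21957815, 0.25294294, 0.28630772, 0.31967251,
       0.35303729, 0.38640208, 0.41976686])) [0.37423427 0.75990386]
```

```bash
python3 -m pendant '[[[0,0,-0.04,0,0,-1,0],[0,0,-0.04,0,0,-1,0],[0,0,-0.04,0,0,-1,0],[0,0,0,0,0,-1,0],[0,0,0,0,0,-1,0],[0,0,0,0,0,-1,0],[0,0,0,0,0,-1,0],[0,0,0,0,0,-1,0],[0,0,0,0,0,-1,0],[0,0,0,0,0,-1,0],[0,0,0,0,0,-1,0],[0,0,0,0,0,-1,0],[0,0,0,0,0,-1,0],[0,0,0,0,0,-1,0],[0,0,0,0,0,-1,0],[0,0,0,0,0,-1,0],[0,0,0,0,0,-1,0],[0,0,0,0,0,-1,0],[0,0,0,0,0,-1,0],[0,0,0,0,0,-1,0]]]' 30; python3 -c "
from h import *
print(monitor.sense()['q'])"
```

```text
t: 2.15
tcp_pos: [0.2059, -0.5898, 0.3408]
tool_rot: [0.199, 0.98, 0.0, -0.0]
force: [-0.5, 1.0, -0.1]
finger_gap: 0.002
gripper_force: 0.0
[-1.41349398e+00  4.39683148e-01  1.31210810e+00 -5.99718283e-06
  1.39082169e+00 -2.58346383e+00]
```

```bash
python3 -m pendant '[[[0.0013,0.0544,0,0,0,0,0],[0.0013,0.0544,0,0,0,0,0],[0.0013,0.0544,0,0,0,0,0],[0.0013,0.0544,0,0,0,0,0],[0.0013,0.0544,0,0,0,0,0],[0.0013,0.0544,0,0,0,0,0],[0.0013,0.0544,0,0,0,0,0],[0.0013,0.0544,0,0,0,0,0],[0.0013,0.0544,0,0,0,0,0],[0.0013,0.0544,0,0,0,0,0],[0.0013,0.0544,0,0,0,0,0],[0.0013,0.0544,0,0,0,0,0],[0.0013,0.0544,0,0,0,0,0],[0.0013,0.0544,0,0,0,0,0],[0.0013,0.0544,0,0,0,0,0],[0.0013,0.0544,0,0,0,0,0],[0,0,0.042,0,0,-0.8,0],[0,0,0.042,0,0,-0.8,0],[0,0,0,0,0,0,0]]]'; python3 -c "
from h import *
print(monitor.sense()['q'])"
```

```text
t: 4.05
tcp_pos: [0.4622, 0.0572, 0.2704]
tool_rot: [0.106, 0.994, 0.0, -0.005]
force: [-0.6, -0.4, 0.3]
finger_gap: -0.005
gripper_force: 0.0
[-1.17465721e-01  2.82732828e-01  1.78053763e+00 -8.90550095e-05
  1.08887205e+00 -1.47551828e+00]
```

```bash
python3 -m pendant '[[[-0.02,0,0,0,0,0,0],[-0.02,0,0,0,0,0,0],[-0.014,0,0,0,0,0,0],[-0.014,0,0,0,0,0,0],[-0.014,0,0,0,0,0,0],[-0.014,0,0,0,0,0,0],[-0.014,0,0,0,0,0,0]]]'; python3 -m pendant '[[[-0.014,0,0,0,0,0,0],[-0.014,0,0,0,0,0,0],[-0.014,0,0,0,0,0,0],[-0.014,0,0,0,0,0,0],[-0.014,0,0,0,0,0,0],[-0.014,0,0,0,0,0,0]]]'; python3 - <<'E'
from h import *
s,P=snap("scene","scene1")
E
```

```text
t: 4.75
tcp_pos: [0.5525, 0.0373, 0.2743]
tool_rot: [0.107, 0.994, -0.0, 0.0]
force: [-0.8, -0.2, -0.4]
finger_gap: 0.003
gripper_force: 0.3
t: 5.35
tcp_pos: [0.6182, 0.0231, 0.2741]
tool_rot: [0.107, 0.994, 0.0, 0.0]
force: [0.4, -0.3, 1.2]
finger_gap: 0.001
gripper_force: 0.0
```

View pics/scene1.png

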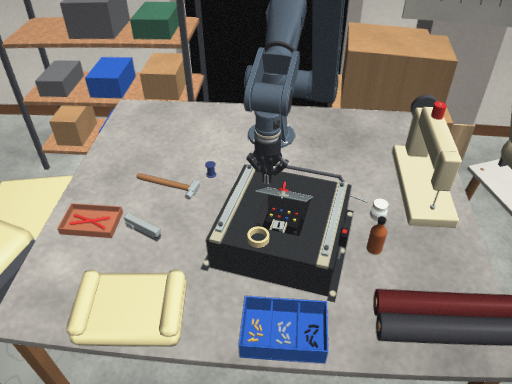

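The hatch is falling past the tipping point, edge at about (284,190). I'll move sideways for a clear view from above and open the gripper.

```bash
python3 -m pendant '[[[0,-0.05,-0.02,0,0,0,0.6],[0,-0.05,-0.02,0,0,0,0.6],[0,-0.05,-0.02,0,0,0,0.6],[0,-0.05,0,0,0,0,0.6],[0,0,0,0,0,0,0.6],[0,0,0,0,0,0,0.6]]]'; python3 - <<'E'
from h import *
s,P=snap("top","top2"); im=s["pixels"].astype(int)
m=((im[...,0]>110)&(im[...,1]<70)&(im[...,2]<80)).astype(np.uint8)
n,l,st,c=cv2.connectedComponentsWithStats(m)
for i in range(1,n):
    if st[i,4]>15:print(st[i],c[i],onplane(s,c[i],.184),np.median(P[l==i],0))
x,y=205,130
cv2.imwrite("pics/crop2.png",cv2.resize(s["pixels"][90:220,150:280,::-1],None,fx=4.5,fy=4.5,interpolation=cv2.INTER_CUBIC))
E
```

```text
t: 6.0
tcp_pos: [0.583, -0.1338, 0.3221]
tool_rot: [0.108, 0.994, 0.0, -0.0]
force: [0.7, -0.4, 0.3]
finger_gap: 0.603
gripper_force: 0.0
[252  25  93   1  93] [298.  25.] [[ 0.98980443 -0.14357369  0.184     ]] [ 1.30716889 -0.20929214 -0.33052484]
[  0  79 111   7 539] [52.81632653 82.36178108] [[0.82853122 0.47690856 0.184     ]] [0.87548878 0.53159769 0.0797776 ]
[133  92   6   7  21] [135.42857143  95.14285714] [[0.79739278 0.26861719 0.184     ]] [0.77785882 0.25512313 0.23116187]
[213 139   7  12  42] [216.71428571 145.5       ] [[0.66814661 0.06158596 0.184     ]] [0.66972485 0.06065085 0.18343334]
[436 175  52  20 351] [461.74358974 185.64387464] [[ 0.56994804 -0.53649688  0.184     ]] [ 0.60023436 -0.62427986  0.01741922]
```

View pics/crop2.png

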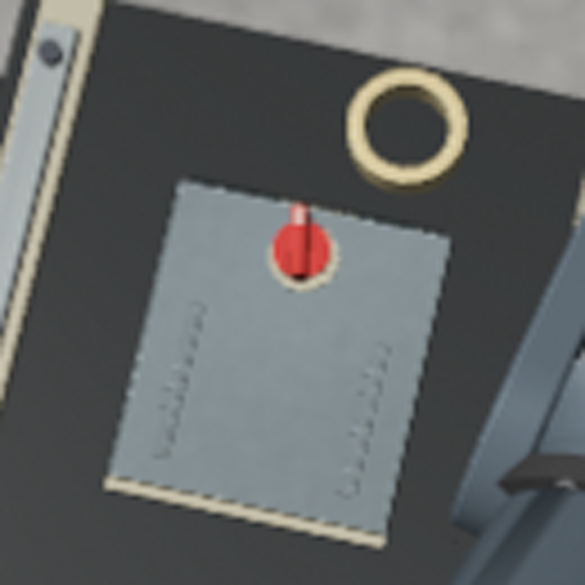

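```bash
python3 -m pendant '[[[0,0,0,0,0,-0.82,0.6],[-0.0173,0.0517,0,0,0,0,0.6],[-0.0173,0.0517,0,0,0,0,0.6],[-0.0173,0.0517,0,0,0,0,0.6],[-0.0173,0.0517,0,0,0,0,0.6],[-0.0173,0.0517,0,0,0,0,0.6],[0,0,0.045,0,0,0,0.6],[0,0,0.045,0,0,0,0.6],[0,0,0.045,0,0,0,0.6],[0,0,0,0,0,0,0.6],[0,0,0,0,0,0,0.6]]]'; python3 -c "
from h import *
s=monitor.sense();print(s['q'],s['force'],s['ft_torque'],R.from_quat(s['tool_rot']).as_euler('zyx'))"
```

```text
t: 7.15
tcp_pos: [0.6756, 0.0658, 0.2138]
tool_rot: [0.057, 0.998, 0.0, -0.001]
force: [0.8, -0.7, 0.1]
finger_gap: 0.601
gripper_force: 0.0
[-6.72250856e-02  6.34655438e-01  1.31597827e+00  2.14845520e-04
  1.19254135e+00 -1.52441019e+00] [ 0.76860266 -0.69195825  0.07707166] [-0.01168301  0.00089457 -0.03247289] [-3.02790170e+00 -1.56541598e-03 -3.14128715e+00]
```

```bash
python3 -m pendant '[[[0,-0.003,0.0206,0,0,0,0.6],[0,0,0.0206,0,0,0,0.6],[0,0,0,0,0,0,0.6]]]'; python3 -m pendant '[[[0,0,0,0,0,0,0],[0,0,0,0,0,0,0],[0,0,0,0,0,0,0],[0,0,0,0,0,0,0],[0,0,0,0,0,0,0],[0,0,0,0,0,0,0]]]' 35;  python3 -c "
from h import *
s=monitor.sense();print(s['ft_torque'])"
```

```text
t: 7.45
tcp_pos: [0.6756, 0.0624, 0.1819]
tool_rot: [0.058, 0.998, 0.0, 0.0]
force: [-0.6, 0.2, -0.5]
finger_gap: 0.601
gripper_force: 0.0
t: 8.05
tcp_pos: [0.6772, 0.0643, 0.1832]
tool_rot: [0.058, 0.998, 0.002, 0.002]
force: [1.5, 4.6, 2.6]
finger_gap: 0.091
gripper_force: 37.9
[ 0.79614843 -0.23194663 -0.01827539]
```

```bash
python3 -m pendant '[[[0,0.002,0.0025,0,0,0,0],[0,0,0.0025,0,0,0,0],[0,0,0,0,0,0,0]]]'; python3 -m pendant '[[[0,0,0.0025,0,0,0,0],[0,0,0,0,0,0,0]]]';python3 -m pendant '[[[0,0,0.0025,0,0,0,0],[0,0,0,0,0,0,0]]]'
```

```text
t: 8.35
tcp_pos: [0.6774, 0.0644, 0.1786]
tool_rot: [0.058, 0.998, 0.001, 0.002]
force: [2.9, 4.7, 5.5]
finger_gap: 0.092
gripper_force: 38.4
t: 8.55
tcp_pos: [0.6774, 0.0644, 0.1767]
tool_rot: [0.058, 0.998, 0.001, 0.002]
force: [2.8, 3.1, 6.0]
finger_gap: 0.095
gripper_force: 38.6
t: 8.75
tcp_pos: [0.6774, 0.0644, 0.1749]
tool_rot: [0.058, 0.998, 0.001, 0.002]
force: [1.3, 3.7, 7.5]
finger_gap: 0.093
gripper_force: 38.7
```

Force is rising only at the stud spring's rate, 8 mm in, so the T-head is passing into the slot. I'll keep pushing in small steps.

```bash
python3 -m pendant '[[[0,0.001,0.0025,0,0,0,0],[0,0,0.0025,0,0,0,0],[0,0,0,0,0,0,0]]]'; python3 -m pendant '[[[0,0,0.0025,0,0,0,0],[0,0,0.001,0,0,0,0],[0,0,0,0,0,0,0]]]';python3 -c "
from h import *
s=monitor.sense();print(s['ft_torque'])"
```

```text
t: 9.05
tcp_pos: [0.6775, 0.0645, 0.1714]
tool_rot: [0.058, 0.998, 0.0, 0.002]
force: [0.3, 3.2, 10.0]
finger_gap: 0.096
gripper_force: 39.0
t: 9.35
tcp_pos: [0.6775, 0.0645, 0.1692]
tool_rot: [0.058, 0.998, 0.0, 0.002]
force: [0.8, 2.0, 12.4]
finger_gap: 0.099
gripper_force: 39.2
[0.40205877 0.25868451 0.0315168 ]
```

```bash
python3 -m pendant '[[[0,0,0.002,0,0,0,0],[0,0,0,0,0,0,0]]]';python3 -m pendant '[[[0,0,0.001,0,0,0,0],[0,0,0,0,0,0,0]]]'; python3 -c "
from h import *
s=monitor.sense();print(s['ft_torque'])"
```

```text
t: 9.55
tcp_pos: [0.6775, 0.0645, 0.1679]
tool_rot: [0.058, 0.998, 0.0, 0.002]
force: [0.3, 3.0, 12.3]
finger_gap: 0.094
gripper_force: 39.5
t: 9.75
tcp_pos: [0.6775, 0.0645, 0.1678]
tool_rot: [0.058, 0.998, 0.0, 0.003]
force: [-1.2, 2.3, 14.5]
finger_gap: 0.095
gripper_force: 39.8
[0.39115452 0.45520098 0.02970673]
```

Stud is fully in: z stopped at 0.1678 with the force up to 14.5 N. Turning clockwise.

```bash
python3 -m pendant '[[[0,0,0,0,0,0.8,0],[0,0,0,0,0,0.8,0],[0,0,0,0,0,0.8,0],[0,0,0,0,0,0,0]]]'; python3 -c "
from h import *
s=monitor.sense();print(s['ft_torque'])"
```

```text
t: 10.15
tcp_pos: [0.6773, 0.0637, 0.1677]
tool_rot: [0.201, 0.98, -0.0, 0.002]
force: [-2.3, -0.1, 14.6]
finger_gap: 0.091
gripper_force: 39.7
[0.09599233 0.57134515 0.01551933]
```

```bash
python3 -m pendant '[[[0,0,0,0,0,1,0],[0,0,0,0,0,1,0],[0,0,0,0,0,1,0],[0,0,0,0,0,1,0],[0,0,0,0,0,1,0],[0,0,0,0,0,1,0],[0,0,0,0,0,1,0],[0,0,0,0,0,1,0],[0,0,0,0,0,0,0]]]'; python3 -c "
from h import *
s=monitor.sense();print(s['ft_torque'])"; python3 -m pendant '[[[0,0,0,0,0,1,0],[0,0,0,0,0,1,0],[0,0,0,0,0,0,0]]]'; python3 -c "
from h import *
s=monitor.sense();print(s['ft_torque'],s['q'],2*np.arctan2(s['tool_rot'][1],s['tool_rot'][0]))"
```

```text
t: 11.05
tcp_pos: [0.6751, 0.0621, 0.1677]
tool_rot: [0.631, 0.776, -0.002, 0.001]
force: [-6.4, -2.9, 18.4]
finger_gap: 0.094
gripper_force: 40.2
[-0.3937116   1.23675694 -0.01606048]
t: 11.35
tcp_pos: [0.6743, 0.062, 0.1677]
tool_rot: [0.719, 0.695, -0.002, 0.0]
force: [-7.3, -3.0, 18.9]
finger_gap: 0.097
gripper_force: 40.3
[-0.43788869  1.49331897  0.04778681] [-0.07112192  0.68428707  1.35759931 -0.00474124  1.10223844 -0.03467526] 1.536496175961482
```

```bash
python3 -m pendant '[[[-0.001,-0.003,0,0,0,0.3,0],[0,0,0,0,0,0.3,0],[0,0,0,0,0,0,0]]]'; python3 -c "
from h import *
s=monitor.sense();print(s['ft_torque'],2*np.arctan2(s['tool_rot'][1],s['tool_rot'][0]))"; python3 -m pendant '[[[0,0,0,0,0,0.3,0],[0,0,0,0,0,0,0]]]'; python3 -c "
from h import *
s=monitor.sense();print(s['ft_torque'],2*np.arctan2(s['tool_rot'][1],s['tool_rot'][0]))"
```

```text
t: 11.65
tcp_pos: [0.6738, 0.0619, 0.1677]
tool_rot: [0.743, 0.669, -0.0, 0.002]
force: [-4.1, -2.8, 17.3]
finger_gap: 0.095
gripper_force: 39.9
[-0.1453666   0.78651293 -0.00375864] 1.4654368294921478
t: 11.85
tcp_pos: [0.6737, 0.062, 0.1677]
tool_rot: [0.755, 0.655, -0.0, 0.002]
force: [-3.2, -2.6, 16.4]
finger_gap: 0.092
gripper_force: 39.9
[-0.12612933  0.813959   -0.02416354] 1.4295621156650284
```

```bash
for i in 1; do python3 -m pendant '[[[0,-0.001,0,0,0,0.3,0],[0,0,0,0,0,0,0]]]'; python3 -c "
from h import *
s=monitor.sense();print(s['ft_torque'],2*np.arctan2(s['tool_rot'][1],s['tool_rot'][0]))"; python3 -m pendant '[[[0,0,0,0,0,0.3,0],[0,0,0,0,0,0,0]]]'; python3 -c "
from h import *
s=monitor.sense();print(s['ft_torque'],2*np.arctan2(s['tool_rot'][1],s['tool_rot'][0]))"; done
```

```text
t: 12.05
tcp_pos: [0.6735, 0.062, 0.1677]
tool_rot: [0.767, 0.642, 0.0, 0.002]
force: [-2.3, -2.7, 16.2]
finger_gap: 0.097
gripper_force: 39.8
[-0.10993742  0.66163132  0.00247547] 1.3935104815939185
t: 12.25
tcp_pos: [0.6734, 0.062, 0.1677]
tool_rot: [0.778, 0.628, 0.0, 0.002]
force: [-3.0, -1.8, 15.4]
finger_gap: 0.092
gripper_force: 39.9
[-0.10091562  0.65302068  0.15873662] 1.3579933425046085
```

Stop felt at 0.16 N m. Easing up into the groove, then letting go.

```bash
python3 -m pendant '[[[0,0,-0.004,0,0,0,0],[0,0,-0.004,0,0,0,0],[0,0,0,0,0,0,0]]]'; python3 -c "
from h import *
s=monitor.sense();print(s['ft_torque'],2*np.arctan2(s['tool_rot'][1],s['tool_rot'][0]))"
```

```text
t: 12.55
tcp_pos: [0.6733, 0.062, 0.1719]
tool_rot: [0.778, 0.628, -0.0, 0.002]
force: [-0.4, -2.6, 9.1]
finger_gap: 0.095
gripper_force: 38.9
[-0.22170905  0.20346795  0.11728284] 1.358318336009544
```

```bash
python3 -m pendant '[[[0,0,-0.002,0,0,0,0],[0,0,0,0,0,0,0]]]'; python3 -m pendant '[[[0,0,0,0,0,0,0.5],[0,0,0,0,0,0,0.5],[0,0,0,0,0,0,0.5],[0,0,-0.03,0,0,0,0.5],[0,0,-0.06,0,0,0,0.5],[0,0,-0.06,0,0,0,0.5],[0.06,0,-0.06,0,0,0,0.5],[0.06,0,0,0,0,0,0.5],[0.06,0,0,0,0,0,0.5],[0.06,0,0,0,0,0,0.5],[0,0,0,0,0,0,0.5]]]'; python3 - <<'E'
from h import *
s,P=snap("top","top3"); im=s["pixels"].astype(int)
m=((im[...,0]>110)&(im[...,1]<70)&(im[...,2]<80));m[:125]=0;m[170:]=0;m[:,190:]&=True;m[:,:190]=0;m[:,250:]=0
print(m.sum(),P[m].mean(0),np.percentile(P[m][:,2],[5,50,95]))
b=cv2.resize(s["pixels"][90:220,150:280,::-1],None,fx=4.5,fy=4.5,interpolation=cv2.INTER_CUBIC)
cv2.imwrite("pics/crop3.png",b)
bx=np.array([.978,-.207]);by=np.array([.207,.978])
for n,f in(("top",P),("before",np.load("/tmp/top2.npz")["P"])):
    p=f.reshape(-1,3);X=p[:,:2]@bx-.498;Y=p[:,:2]@by-.202
    k=(abs(Y)<.07)&(X>.03)&(X<.17)&(abs(p[:,2]-.145)<.012)&(np.hypot(X-.15,Y)>.03)
    print(n,k.sum(),np.polyfit(X[k],p[k,2],1))
E
```

```text
t: 12.75
tcp_pos: [0.6733, 0.0621, 0.172]
tool_rot: [0.778, 0.628, -0.0, 0.001]
force: [1.7, -5.2, 3.3]
finger_gap: 0.092
gripper_force: 38.1
t: 13.85
tcp_pos: [0.7095, 0.2466, 0.326]
tool_rot: [0.776, 0.631, 0.001, -0.002]
force: [0.5, 0.1, 0.1]
finger_gap: 0.501
gripper_force: 0.0
27 [0.66185773 0.06194977 0.20302758] [0.15303451 0.17258674 0.17772982]
top 2532 [-0.00284629  0.14479595]
before 2546 [0.013493   0.14495666]
```

View pics/crop3.png

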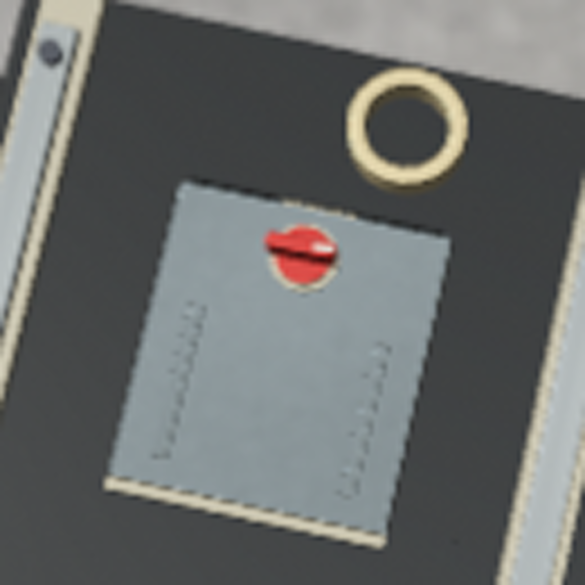

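The wing now lies across the hatch at about (302,248) in the crop. The hatch slope dropped from 0.013 to about 0, so it is flush. An upward tug met the lock, and the tape hasn't moved.

```bash
python3 -c "
from h import *
print(job.sign_off())"
```

```text
the job is handed in; nothing more can be done
None
```

The hatch is shut and flush, and the red stud is pushed in and turned a quarter turn clockwise until it locked. It held when I let go, nothing else was moved, and the job is handed in after about 14 s of robot time.

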